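Set a tube block on the scribed line of an alignment board

TASK

Set the loose dark metal tube block on the white alignment board, ready for filling: first press it gently (a few newtons, never 20 N) flat against the fence bar at the back of the board, then push it along the fence to the left until its left edge meets the long scribed line, without running past it. Slide it flat on the board, never lift or tip it, leave it lying flat against the fence with its edge on the line, and do not disturb the vials, the dropper bottle, the pen or the tube rack.

Things in the scene. Friction and masses are not known exactly. Their poses are not given: they have to be found in the camera images.
- board: white plastic alignment board fixed on the worktop, 160 (x) x 420 (y) x 8 mm thick; origin at the centre of its underside, z up, x points to the back edge (away from the robot), y to the left along the board. Short rule ticks run along its front edge
- fence_zone (a point): nominal place of the fence's front face: a point fixed on the board's top, 55 mm along the board's x from its origin; axes as the board's. The fence is an aluminium bar 16 x 380 (along y) x 22 mm tall, two clamp knobs on top to 35 mm, rigidly clamped parallel to y. Its real front face stands up to 9 mm before or behind this point, differently each time and not measured: feel for it
- tube_block: loose dark anodised metal block with 2 x 4 round wells in its top, 60 (x) x 110 (y) x 34 mm tall, 0.47 to 0.66 kg; origin at the centre of its underside, y along its length to the left end, x towards the fence. It lies on the board, a little askew, 10 to 55 mm short of the fence. Sliding it takes about 2 to 5 N, the rest of a push goes into the fence. Seated: its long back face lies flat on the fence
- block_edge (a point): middle of the lower left edge of the tube block (55 mm along the block's +y from its origin, at its underside): the edge that must meet the line; axes as the block's
- line_mid (a point): point on the long thin dark line scribed across the board (along the board's x, 1.6 mm wide, from near the fence to the front ticks), on the board's top, level with the board's middle; axes as the board's, so the line is y = 0 of this frame. Its place along the board differs each time, 95 to 185 mm left of the block's left edge at the start
- near_vial: screw-cap vial, 30 mm across, 65 mm tall, standing on the board 60 to 70 mm beyond (left of) the line, 10 to 35 mm in front of the board's middle; origin at the centre of its foot. Leave it alone
- dropper: dropper bottle, 29 mm across, 92 mm tall, standing on the worktop left of and in front of the board; origin at the centre of its foot. Leave it alone
- vial_b: screw-cap vial, 30 mm across, 73 mm tall, standing on the worktop left of and in front of the board; origin at the centre of its foot. Leave it alone
- pen: pen, 11 x 145 x 9 mm, lying on the worktop in front of the board to the right; origin at its middle, its y along the pen. Leave it alone
- tube_rack: lattice tube rack with three capped tubes, 82 x 238 mm, 59 mm tall (tubes to 82 mm), standing behind the board; origin at the centre of its foot, its y along the rack. Leave it alone

How it is judged (in metres and radians):
On the way, in this order (a step that is already met when the one before it is completed fails the run):
1. the tube block is pressed flat against the fence with more than 2 N (contact force between tube_block and fence above 2 N and angle between the x axis of tube_block and the x axis of board, either way round below 0.025 rad and x of tube_block in the frame of fence above -0.0318 m), for 0.2 s.
2. its left edge is on the line, within 2.5 mm, with the block flat against the fence (y of block_edge in the frame of line_mid between -0.0025 and 0.0025 m and x of tube_block in the frame of fence above -0.0318 m and angle between the x axis of tube_block and the x axis of board, either way round below 0.025 rad), for 0.2 s.
At the end, for the whole second after the job is handed in: the block's left edge lies within 2.5 mm of the scribed line, its back face within 1.8 mm of the fence at mid length and within 0.025 rad of parallel to it, the block flat on the board and at rest (all of step 2 and angle between tube_block's own z axis and vertical below 0.03 rad and z of tube_block in the frame of board below 0.01 m and linear speed of tube_block below 0.005 m/s); the robot touches nothing.
It fails at once if the block is pressed against the fence with more than 20 N (contact force between tube_block and fence above 20 N).
It fails at once if the block's left edge runs more than 5 mm past the line (y of block_edge in the frame of line_mid above 0.005 m).
It fails at once if the block is lifted off the board or tipped (z of tube_block in the frame of board above 0.016 m or angle between tube_block's own z axis and vertical above 0.12 rad).
It fails at once if a bystander is moved by more than 15 mm (distance of any of near_vial, dropper, vial_b, pen, tube_rack from where it was at the start of the episode above 0.015 m).
It also fails if it takes over 72 s, if anything falls off the work surface, if the arm or the gripper's body presses on something with over 40 N, if the wrist force passes 120 N, or if a joint passes its speed limit or range.

ROBOT

A 6-joint arm with a two-finger parallel gripper is mounted at the origin on the work surface; the furniture and walls round the work are solid. World frame = base frame: x ahead of the robot, y to its left, z up, the work surface at z = 0. Lengths are in mm, angles in degrees, forces in N, time in s.
With the tool pointing down it reaches from about 300 to 850 mm from the base axis. Payload 4.2 kg.
Tool frame: the origin (TCP) lies between the finger pads; the fingertips stand 8 mm ahead of it and the grasp point (between the pads) lies 11 mm behind it; x points along the fingers, y is the direction in which the jaws open and shut, and the axes are right-handed (so a half turn about x gives the same grasp; the last joint's range is limited). The gripper opens to 91 mm and grips with 3 to 60 N. Pads are 32 mm wide; open, the fingers measure 118 mm over their backs; the gripper's body (76 mm by 178 mm) begins 60 mm behind the grasp point.
Start: joints at [-75.115, 18.312, 89.639, -0, 72.044, -1.146], TCP at [158.797, -552.656, 200.076] pointing down, gripper open.
Joint ranges: [-177.97, 177.97], [-48.28, 115.42], [12.27, 149.76], [-77.06, 257.06], [2.81, 150.46], [-146.56, 146.56]. Speed limits (degrees/s): [147.25, 147.25, 180, 180, 180, 180].

INTERFACE

Orientations are given as [roll, pitch, yaw] about the fixed x, y, z axes, in that order (R = Rz(yaw) Ry(pitch) Rx(roll)).
In Python, from workcell import env gives the robot as it stands.
- The arm moves only by the tool arm_command, never from a script. Its arguments are lists of equal length, an entry for each row: "slide": the shift along the tool's x, y, z in cm, a list of three; "turn": the turn, a rotation vector about the tool's x, y, z in rad, a list of three; "grip": the closure in counts, from 0 (fully open) to 255 (shut). A call has 1 to 20 rows; each row is the pose to reach, as a shift and turn from the pose commanded when the call began, along the tool's axes at that moment; what a row does not reach only later rows make up. A row lasts 1/12 s, in which the tool goes at most 41.7 mm and 7.16 degrees, less where a joint would pass 70% of its speed; a pose out of reach is approached as far as the arm can. A call with a gripper value outside its range is refused whole. The fingers move at their own pace and stop on an object; "newtons" is the grip in N (left out, the last holds). Time passes only in rows, so rows that repeat a pose let the fingers close. It gives the time, the measured TCP pose, the force and the opening at its end, in the units of the state.
- env.state(): the state, without advancing time (a new reading comes with each control period).
- env.grab_frame(name): name is "scene" or "top"; returns (picture, depth): 384x512x3 uint8, red, green, blue; 384x512 float32, mm along the optical axis (not along the pixel's ray), 0 where there is no reading.
- env.calibration(name): a dict with "K" (3x3 intrinsics, pixels), "k1" (the pictures are not rectified: a ray, as slopes to the right and down, at radius r is drawn at 1 + k1 r^2 times it, then the intrinsics apply), "camera_from_world" (4x4, takes a point from world to camera coordinates). Camera axes: x right, y up, looking along -z (the intrinsics and any distortion apply to the point x, -y, -z); pixel columns grow to the right and rows downward; lengths in mm; the calibration is good to about 2 mm. A picture is of the moment at which its call begins. calibration takes no time and is no camera call.
- env.job_done(): hands the job in, once; it reports no verdict.
Trained networks look in the newest picture that a camera, given by its name, has taken for a name from the list of things; names that differ only in an ending like _2 or _b are one class to them, and where a whole thing is asked for, a point or a joint stands for the part that bears it (a point fixed in the world has none). Each returns a list of dicts, best first, with "p" (0 to 1); they miss things now and then, are a little off and sometimes report something else, mostly with a low value. They report only what shows in the picture. A call takes as long as a camera call.
- env.search_frame(camera, label): "point" ([x, y, z] in mm, in world coordinates, good to about 4 mm: the middle of the surface that is visible of it).
The state is a dict: "time_s": time; "qpos": joint angles; "qvel": joint speeds; "effort": joint torques, N m; "ee_pos": TCP position; "ee_rot": TCP orientation; "force": force on the tool from outside, world axes, zero at the start; "torque": the same for the moment, N m; "gripper_width": finger opening in mm.
Only numpy, scipy, OpenCV 4.12 (cv2) and the standard library are available. Lean on these libraries where they do the work, as an engineer would, in place of code of your own. Each camera call takes 0.05 s, during which the arm holds its last target.

## Working session

There is one attempt and no reset: what is moved stays moved. The work goes in short steps, Python scripts to look and compute and a tool call to move; the robot and the scene stay as the last step left them, time stands still between calls to the robot, and variables do not carry over. Pictures are saved under pics/ and viewed, and the job is handed in when it is done.

Besides the shell and the picture viewer there is one more tool, called by a JSON object that holds its "fn" and its "kwargs", one argument or row to a line. arm_command: Moves the arm, as the interface text tells. Its arguments: {"type":"object","properties":{"slide":{"type":"array","items":{"type":"array","items":{"type":"number"}}},"turn":{"type":"array","items":{"type":"array","items":{"type":"number"}}},"grip":{"type":"array","items":{"type":"number"}},"newtons":{"type":"number"}},"required":["slide","turn","grip"]}

```bash
mkdir -p pics; ls
cat > h.py <<'E'
import numpy as np, cv2
from workcell import env
def save(name,fn):
    im,d=env.grab_frame(name); cv2.imwrite('pics/%s.png'%fn,im[:,:,::-1]); np.savez('pics/%s.npz'%fn,im=im,d=d); return im,d
def ray(cam,u,v):
    c=env.calibration(cam);K=np.array(c['K']);k1=c['k1'];T=np.array(c['camera_from_world'])
    xd=(u-K[0,2])/K[0,0];yd=(v-K[1,2])/K[1,1]
    x,y=xd,yd
    for _ in range(30):
        s=1+k1*(x*x+y*y);x,y=xd/s,yd/s
    d=np.array([x,-y,-1.]);R=T[:3,:3]
    return -R.T@T[:3,3],R.T@d
def onz(cam,u,v,z):
    o,d=ray(cam,u,v);return o+d*(z-o[2])/d[2]
def dep(cam,u,v,D):
    o,d=ray(cam,u,v);return o+d*D[int(round(v)),int(round(u))]
def proj(cam,p):
    c=env.calibration(cam);K=np.array(c['K']);T=np.array(c['camera_from_world'])
    q=T[:3,:3]@np.array(p)+T[:3,3];x,y=q[0]/-q[2],-q[1]/-q[2];s=1+c['k1']*(x*x+y*y)
    return K[0,0]*x*s+K[0,2],K[1,1]*y*s+K[1,2]
E
python3 - <<'E'
from h import *
for c in('scene','top'):
    save(c,c+'0')
    print(env.calibration(c))
for l in['tube_block','near_vial','board','tube_rack','dropper','vial_b','pen']:
    print(l,[(np.round(r['point']),round(r['p'],2)) for r in env.search_frame('top',l)])
print(env.state())
E
```

```text
pics
{'K': array([[425.58634691,   0.        , 252.94440595],
       [  0.        , 425.58634691, 196.68206449],
       [  0.        ,   0.        ,   1.        ]]), 'k1': -0.1571169607014948, 'camera_from_world': array([[-8.47191499e-01, -5.31060892e-01,  1.55207072e-02,
         4.80483513e+02],
       [ 3.93145193e-01, -6.06992337e-01,  6.90649810e-01,
        -2.32674534e+02],
       [-3.57356154e-01,  5.91214539e-01,  7.23022785e-01,
        -9.58624290e+02],
       [ 0.00000000e+00,  0.00000000e+00,  0.00000000e+00,
         1.00000000e+00]])}
{'K': array([[459.33919893,   0.        , 253.50262229],
       [  0.        , 459.33919893, 189.41889768],
       [  0.        ,   0.        ,   1.        ]]), 'k1': 0.03646195419433145, 'camera_from_world': array([[ 2.11208183e-02, -9.99681319e-01, -1.38264648e-02,
         1.10650095e+01],
       [ 9.98957601e-01,  2.05417185e-02,  4.07645545e-02,
        -5.56370676e+02],
       [-4.04675442e-02, -1.46730328e-02,  9.99073110e-01,
        -1.20036698e+03],
       [ 0.00000000e+00,  0.00000000e+00,  0.00000000e+00,
         1.00000000e+
[... 300 characters left out ...]
4.,    9.]), 0.73), (array([524., -88.,  44.]), 0.29)]
{'time_s': 0.45, 'qpos': array([-7.51142872e+01,  1.83154895e+01,  8.96463895e+01,  1.87061300e-04,
        7.20444745e+01, -1.14739822e+00]), 'qvel': array([ 0.05314475, -0.11637939, -0.10249365,  0.07025299, -0.02265613,
       -0.06423012]), 'effort': array([ 4.94686774e-04, -4.11934054e+01, -2.31978554e+01,  7.27817696e-02,
        3.89727659e-02, -3.95082895e-05]), 'ee_pos': array([ 158.78649121, -552.59276872,  199.98975256]), 'ee_rot': array([-92.75167679,  89.993644  , 103.2813766 ]), 'force': array([0.69149374, 0.27580978, 0.66134217]), 'torque': array([ 0.03630619, -0.00263194,  0.04103437]), 'gripper_width': 90.92865458192577}
```

Run:
```python
import cv2
a=cv2.imread('pics/top0.png');cv2.imwrite('pics/top0c.png',cv2.resize(a[100:320,130:400],None,fx=2.7,fy=2.7,interpolation=cv2.INTER_CUBIC))
```

```text
(no output)
```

View pics/top0.png

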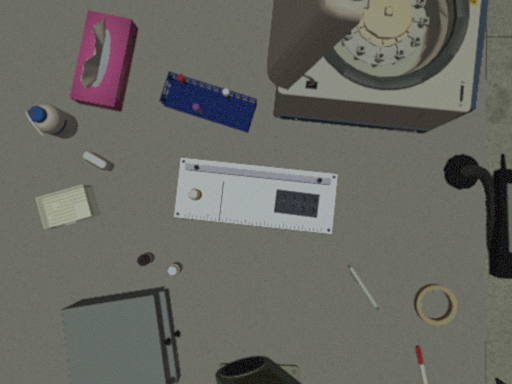

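View pics/top0c.png

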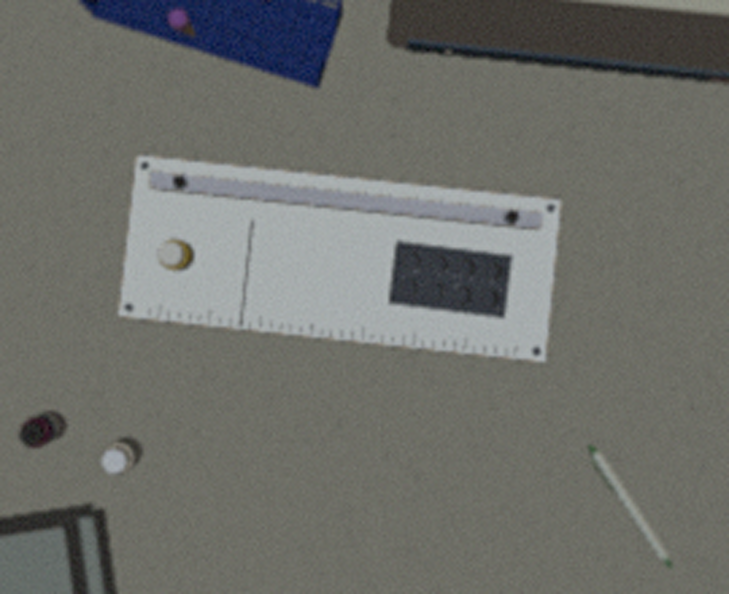

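View pics/scene0.png

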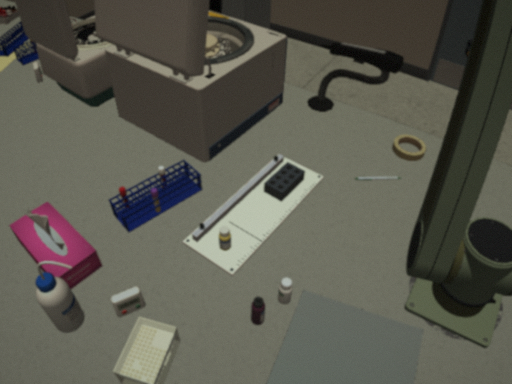

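```bash
cat >> h.py <<'E'
def rect(cam,im,z,x0,x1,y0,y1,s=2):
    # world-plane map: rows = decreasing x, cols = decreasing y
    X,Y=np.meshgrid(np.arange(x1,x0,-1/s),np.arange(y1,y0,-1/s),indexing='ij')
    c=env.calibration(cam);K=np.array(c['K']);T=np.array(c['camera_from_world'])
    P=np.stack([X,Y,np.full_like(X,z)],-1)@T[:3,:3].T+T[:3,3]
    x=P[...,0]/-P[...,2];y=P[...,1]/P[...,2];q=1+c['k1']*(x*x+y*y)
    return cv2.remap(im,(K[0,0]*x*q+K[0,2]).astype('f4'),(K[1,1]*y*q+K[1,2]).astype('f4'),cv2.INTER_CUBIC)
def toolR():
    from scipy.spatial.transform import Rotation as Ro
    return Ro.from_euler('xyz',env.state()['ee_rot'],degrees=True).as_matrix()
E
python3 - <<'E'
from h import *
print(toolR().round(4))
for c in('scene','top'):
    T=env.calibration(c)['camera_from_world'];print(c,-T[:3,:3].T@T[:3,3])
C=[onz('top',130+x/2.7,100+y/2.7,8) for x,y in[(137,156),(560,201),(545,361),(119,317)]]
for p in C:print(p.round(1))
for a,b in((0,1),(1,2),(2,3),(3,0)):print(np.linalg.norm(C[a]-C[b]))
for z,(x,y) in[(42,(397,241)),(42,(512,257)),(42,(504,318)),(42,(389,303)),(8,(252,221)),(8,(241,324))]:print(onz('top',130+x/2.7,100+y/2.7,z).round(1))
im=np.load('pics/top0.npz')['im']
for z in(8,42):
    r=rect('top',im,z,420,660,-200,260);cv2.imwrite('pics/r%d.png'%z,cv2.resize(r[:,:,::-1],None,fx=.85,fy=.85))
E
```

```text
[[-0.000e+00  2.762e-01 -9.611e-01]
 [ 1.000e-04 -9.611e-01 -2.762e-01]
 [-1.000e+00 -1.000e-04 -0.000e+00]]
scene [155.96613323 680.68696194 846.34638291]
top [ 506.98110962    4.87726908 1222.08756407]
[636.3 217.7   8. ]
[ 600.3 -197.9    8. ]
[ 444.1 -185.4    8. ]
[477.8 231.    8. ]
417.1383787195829
156.69672064368598
417.77009392738245
158.97796404522367
[556.4 -38.2  42. ]
[ 543.5 -147.6   42. ]
[ 485.5 -140.9   42. ]
[497.4 -31.8  42. ]
[574.6 103.1   8. ]
[473.5 111.4   8. ]
```

View pics/r8.png

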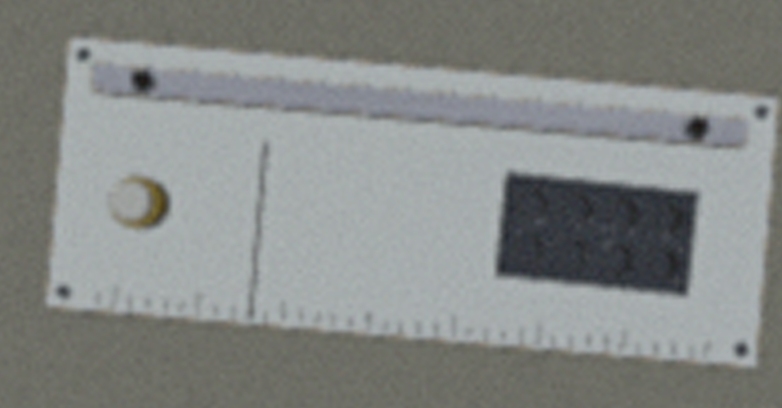

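```bash
cat >> h.py <<'E'
def wpts(ij,x1,y1,s): # (col,row)->(X,Y)
    ij=np.asarray(ij,float);return np.stack([x1-ij[...,1]/s,y1-ij[...,0]/s],-1)
def edge(g,p0,p1,n=60,half=6,x1=660,y1=260,s=4,pol=0,cut=.08):
    """subpixel edge near the segment p0->p1 (world mm) in rect image g; returns fitted point, dir, residual.
    pol 0 strongest gradient; -1: dark line centre"""
    p0=np.array(p0,float);p1=np.array(p1,float);L=np.linalg.norm(p1-p0);t=(p1-p0)/L;nn=np.array([-t[1],t[0]])
    q=np.arange(-half,half+.01,.25);pts=[]
    for a in np.linspace(cut,1-cut,n):
        P=p0+(p1-p0)*a+q[:,None]*nn
        v=cv2.remap(g,((y1-P[:,1])*s).astype('f4')[None],((x1-P[:,0])*s).astype('f4')[None],cv2.INTER_LINEAR)[0].astype(float)
        v=np.convolve(np.pad(v,4,'edge'),np.ones(9)/9,'valid')
        w=np.abs(np.gradient(v)) if pol==0 else np.clip(np.median(v)-v,0,None)
        k=int(np.argmax(w));sl=slice(max(0,k-10),k+11);w=w[sl]-w[sl].min()
        pts.append(p0+(p1-p0)*a+nn*(w@q[sl]/(w.sum()+1e-9)))
    pts=np.array(pts)
    for _ in range(4):
        vx,vy,x,y=cv2.fitLine(pts.astype('f4'),cv2.DIST_HUBER,0,.01,.01).ravel()
        r=(pts-[x,y])@[-vy,vx];pts=pts[np.abs(r)<max(.8,2*r.std())]
    d=np.array([vx,vy]);d=d if d@t>0 else -d
    return np.array([x,y]),d,r.std(),len(pts)
E
cat > meas.py <<'E'
from h import *
im=np.load('pics/top0.npz')['im'];g8=cv2.cvtColor(rect('top',im,8,420,660,-220,260,4),cv2.COLOR_RGB2GRAY)
g42=cv2.cvtColor(rect('top',im,42,420,660,-220,260,4),cv2.COLOR_RGB2GRAY)
C=dict(bl=(636.3,217.7),br=(600.3,-197.9),fr=(444.1,-185.4),fl=(477.8,231))
def sh(n,g,a,b,**k):
    p,d,r,m=edge(g,a,b,**k);print(n,p.round(2),'ang',np.degrees(np.arctan2(d[1],d[0])).round(2),r.round(2),m);return p,d
sh('back',g8,C['br'],C['bl']);sh('front',g8,C['fr'],C['fl']);sh('left',g8,C['fl'],C['bl']);sh('right',g8,C['fr'],C['br'])
sh('line',g8,(477,111),(573,103.3),pol=-1)
sh('b.left',g42,(497.4,-31.8),(556.4,-38.2));sh('b.right',g42,(485.5,-140.9),(543.5,-147.6))
sh('b.back',g42,(543.5,-147.6),(556.4,-38.2));sh('b.front',g42,(485.5,-140.9),(497.4,-31.8))
E
python3 meas.py
python3 - <<'E'
from h import *
# fence depth profile
d=np.load('pics/top0.npz');D=d['d'];im=d['im']
vv,uu=np.mgrid[150:240,170:345]
P=np.array([dep('top',u,v,D) for u,v in zip(uu.ravel(),vv.ravel())])
b=np.radians(-4.85);ex=np.array([np.cos(b),np.sin(b)]);ey=np.array([-ex[1],ex[0]])
x=P[:,:2]@ex;y=P[:,:2]@ey
for lo in range(500,640,2):
    m=(x>=lo)&(x<lo+2)&(y>-40+60)&(y<100)
    if m.any():print(lo,np.median(P[m,2]).round(1),end='; ')
E
```

```text
back [623.13  42.87] ang 85.12 0.45 59
front [463.11  36.35] ang 85.06 0.47 58
left [558.4  226.06] ang -4.89 0.41 59
right [ 526.48 -191.3 ] ang -4.87 0.41 60
line [529.75 108.08] ang -4.76 0.37 60
b.left [529.94 -33.58] ang -6.13 0.26 60
b.right [ 514.68 -142.71] ang -5.72 0.18 60
b.back [550.9  -95.54] ang 84.06 0.29 59
b.front [492.07 -93.02] ang 84.02 0.28 60Traceback (most recent call last):
  File "<stdin>", line 5, in <module>
  File "h.py", line 16, in dep
    o,d=ray(cam,u,v);return o+d*D[int(round(v)),int(round(u))]
        ~~~^^^^^^^^^
  File "h.py", line 6, in ray
    c=env.calibration(cam);K=np.array(c['K']);k1=c['k1'];T=np.array(c['camera_from_world'])
ValueError: time passes only in moves, steps and waits
```

{"fn": "arm_command", "kwargs": {
  "slide": [
    [10,-36.85,-41.89],
    [10,-36.85,-41.89],
    [10,-36.85,-41.89],
    [10,-36.85,-41.89],
    [10,-36.85,-41.89],
    [10,-36.85,-41.89],
    [10,-36.85,-41.89],
    [10,-36.85,-41.89],
    [10,-36.85,-41.89],
    [10,-36.85,-41.89],
    [10,-36.85,-41.89],
    [10,-36.85,-41.89],
    [10,-36.85,-41.89],
    [10,-36.85,-41.89],
    [10,-36.85,-41.89],
    [10,-36.85,-41.89],
    [10,-36.85,-41.89],
    [10,-36.85,-41.89]
  ],
  "turn": [
    [0.365,0,0],
    [0.365,0,0],
    [0.365,0,0],
    [0.365,0,0],
    [0.365,0,0],
    [0.365,0,0],
    [0.365,0,0],
    [0.365,0,0],
    [0.365,0,0],
    [0.365,0,0],
    [0.365,0,0],
    [0.365,0,0],
    [0.365,0,0],
    [0.365,0,0],
    [0.365,0,0],
    [0.365,0,0],
    [0.365,0,0],
    [0.365,0,0]
  ],
  "grip": [45,45,45,45,45,45,45,45,45,45,45,45,45,45,45,45,45,45]
}}

```text
time_s: 1.95
ee_pos: [459.2, -83.7, 100.3]
ee_rot: [108.6, 90.0, -76.4]
force: [-0.7, 1.1, -0.3]
gripper_width: 74.3
```

```bash
cat >> h.py <<'E'
_c={}
_cal=env.calibration
def _calib(n):
    if n not in _c:_c[n]=_cal(n)
    return _c[n]
class _E:
    def __getattr__(s,k):return _calib if k=='calibration' else getattr(_env,k)
_env=env;env=_E()
EX=np.array([.99635,-.0854]);EY=np.array([.0854,.99635])
def st():
    s=env.state();p=s['ee_pos'];f=s['force'][:2]
    print('t',round(s['time_s'],2),'r,s,z',round(p[:2]@EX,2),round(p[:2]@EY,2),p[2].round(2),'Fr,Fs,Fz',(f@EX).round(2),(f@EY).round(2),s['force'][2].round(2),'w',round(s['gripper_width'],1),'Ry',toolR()[:,1].round(4))
E
python3 -c "
from h import *
st()"
```

```text
t 1.95 r,s,z 464.64 -44.23 100.28 Fr,Fs,Fz -0.82 1.06 -0.28 w 74.3 Ry [-8.650e-02 -9.963e-01  4.000e-04]
```

{"fn": "arm_command", "kwargs": {
  "slide": [
    [4,0,0],
    [7,0,0],
    [7.8,0,0],
    [7.8,0,0],
    [7.8,0,0]
  ],
  "turn": [
    [0,0,0],
    [0,0,0],
    [0,0,0],
    [0,0,0],
    [0,0,0]
  ],
  "grip": [45,45,45,45,45]
}}

```text
time_s: 2.37
ee_pos: [460.0, -83.6, 22.7]
ee_rot: [163.4, 90.0, -21.5]
force: [0.4, 0.8, 0.1]
gripper_width: 74.9
```

```bash
python3 -c "
from h import *
st()"
```

```text
t 2.37 r,s,z 465.48 -44.04 22.74 Fr,Fs,Fz 0.35 0.79 0.12 w 74.9 Ry [-8.650e-02 -9.963e-01  2.000e-04]
```

{"fn": "arm_command", "kwargs": {
  "slide": [
    [0,0,-0.3],
    [0,0,-0.6],
    [0,0,-0.9],
    [0,0,-1.2],
    [0,0,-1.4],
    [0,0,-1.6],
    [0,0,-1.8],
    [0,0,-2.0],
    [0,0,-2.2],
    [0,0,-2.4],
    [0,0,-2.6],
    [0,0,-2.8],
    [0,0,-3.0],
    [0,0,-3.2],
    [0,0,-3.4],
    [0,0,-3.6],
    [0,0,-3.7],
    [0,0,-3.8],
    [0,0,-3.8]
  ],
  "turn": [
    [0,0,0],
    [0,0,0],
    [0,0,0],
    [0,0,0],
    [0,0,0],
    [0,0,0],
    [0,0,0],
    [0,0,0],
    [0,0,0],
    [0,0,0],
    [0,0,0],
    [0,0,0],
    [0,0,0],
    [0,0,0],
    [0,0,0],
    [0,0,0],
    [0,0,0],
    [0,0,0],
    [0,0,0]
  ],
  "grip": [45,45,45,45,45,45,45,45,45,45,45,45,45,45,45,45,45,45,45]
}}

```text
time_s: 3.95
ee_pos: [495.6, -85.6, 21.7]
ee_rot: [-4.8, 89.7, 170.3]
force: [-4.7, 0.3, 4.6]
gripper_width: 75.0
```

```bash
python3 -c "
from h import *
st();im,d=save('top','top1');cv2.imwrite('pics/top1c.png',cv2.resize(im[140:250,160:350,::-1],None,fx=4,fy=4))"
```

```text
t 3.95 r,s,z 501.08 -42.97 21.74 Fr,Fs,Fz -4.68 -0.13 4.58 w 75.0 Ry [-8.470e-02 -9.964e-01 -4.000e-04]
```

View pics/top1c.png

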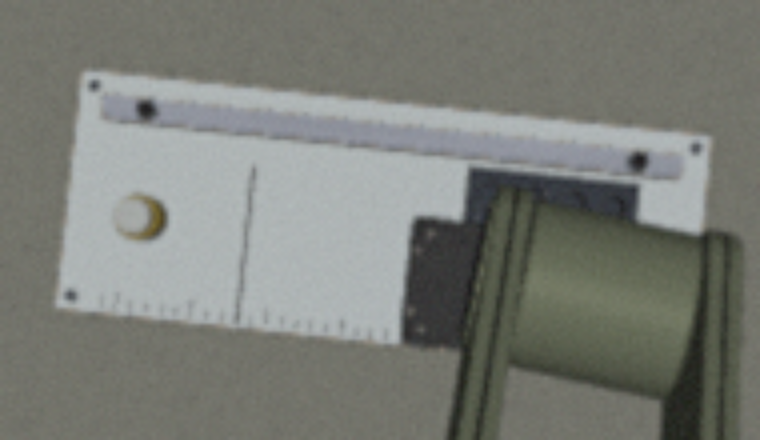

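{"fn": "arm_command", "kwargs": {
  "slide": [
    [-0.05,0,-0.1],
    [-0.05,0,-0.2],
    [-0.05,0,-0.3],
    [-0.05,0,-0.4],
    [-0.05,0,-0.5],
    [-0.05,0,-0.5]
  ],
  "turn": [
    [0,0,0],
    [0,0,0],
    [0,0,0],
    [0,0,0],
    [0,0,0],
    [0,0,0]
  ],
  "grip": [45,45,45,45,45,45]
}}

```text
time_s: 4.5
ee_pos: [502.2, -86.5, 22.3]
ee_rot: [5.4, 89.9, -179.5]
force: [-3.2, 0.3, -1.7]
gripper_width: 75.1
```

```bash
python3 -c "
from h import *
st()"
```

```text
t 4.5 r,s,z 507.79 -43.25 22.29 Fr,Fs,Fz -3.18 0.06 -1.69 w 75.1 Ry [-8.480e-02 -9.964e-01  1.000e-04]
```

{"fn": "arm_command", "kwargs": {
  "slide": [
    [0,0,-0.1],
    [0,0,-0.2],
    [0,0,-0.3],
    [0,0,-0.3]
  ],
  "turn": [
    [0,0,0],
    [0,0,0],
    [0,0,0],
    [0,0,0]
  ],
  "grip": [45,45,45,45]
}}

```text
time_s: 4.83
ee_pos: [502.1, -86.4, 21.9]
ee_rot: [0.0, 89.6, 175.2]
force: [-8.6, 0.7, 1.5]
gripper_width: 75.0
```

```bash
python3 -c "
from h import *
st()"
```

```text
t 4.83 r,s,z 507.69 -43.24 21.87 Fr,Fs,Fz -8.64 -0.03 1.48 w 75.0 Ry [-0.0845 -0.9964  0.    ]
```

{"fn": "arm_command", "kwargs": {
  "slide": [
    [0,0,-0.1],
    [0,0,-0.1],
    [0,0,-0.1],
    [0,0,-0.1]
  ],
  "turn": [
    [0,0,0],
    [0,0,0],
    [0,0,0],
    [0,0,0]
  ],
  "grip": [45,45,45,45]
}}

```text
time_s: 5.17
ee_pos: [502.2, -86.5, 21.9]
ee_rot: [-0.2, 89.5, 174.9]
force: [-10.3, -0.6, 3.3]
gripper_width: 75.3
```

```bash
python3 -c "
from h import *
st();print(env.state()['torque'])
im,d=save('top','top2');cv2.imwrite('pics/top2c.png',cv2.resize(im[140:250,160:350,::-1],None,fx=4,fy=4))"
```

```text
t 5.17 r,s,z 507.74 -43.25 21.89 Fr,Fs,Fz -10.24 -1.44 3.34 w 75.3 Ry [-0.0845 -0.9964 -0.    ]
[-0.05579953  1.8846582   0.0072994 ]
```

View pics/top2c.png

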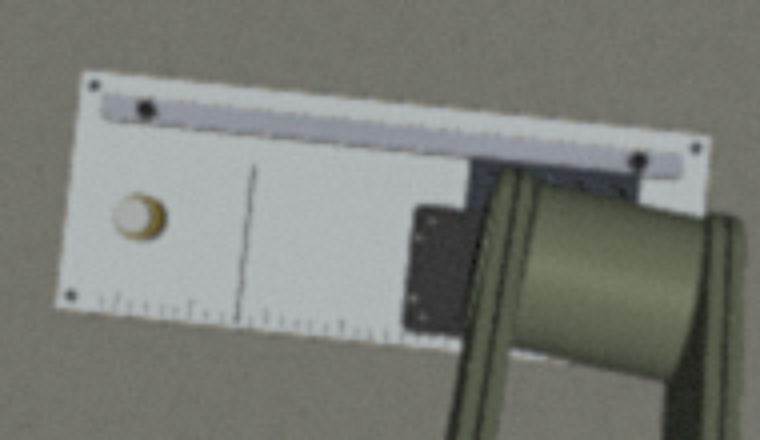

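```bash
python3 -c "
from h import *
print(env.state()['qpos'])"
```

```text
[-1.10237151e+01  2.33789955e+01  1.11498589e+02 -7.34750949e-02
  4.56328251e+01  8.38759760e+01]
```

{"fn": "arm_command", "kwargs": {
  "slide": [
    [0,0,0.5],
    [0,0,2.0],
    [0,0,3.0],
    [-3,0,3.0],
    [-6,0,3.0],
    [-8,0,3.0],
    [-8,0,3.0]
  ],
  "turn": [
    [0,0,0],
    [0,0,0],
    [0,0,0],
    [0,0,0],
    [0,0,0],
    [0,0,0],
    [0,0,0]
  ],
  "grip": [45,45,45,45,120,199,199]
}}

```text
time_s: 5.8
ee_pos: [481.0, -85.1, 107.3]
ee_rot: [174.0, 89.3, -10.9]
force: [0.5, 0.5, -0.5]
gripper_width: 58.2
```

```bash
python3 -c "
from h import *
st();print(toolR().round(4))"
```

```text
t 5.8 r,s,z 486.48 -43.7 107.34 Fr,Fs,Fz 0.41 0.51 -0.55 w 58.2 Ry [-0.0853 -0.9964  0.0013]
[[ 0.0126 -0.0853 -0.9963]
 [-0.0024 -0.9964  0.0853]
 [-0.9999  0.0013 -0.0127]]
```

{"fn": "arm_command", "kwargs": {
  "slide": [
    [0,4,0],
    [0,8.5,0],
    [0,8.5,-3],
    [0,8.5,-7],
    [0,8.5,-7],
    [0,8.5,-7],
    [0,8.5,-7],
    [0,8.5,-7],
    [0,8.5,-7],
    [0,8.5,-7],
    [0,8.5,-7],
    [0,8.5,-7],
    [0,8.5,-7],
    [0,8.5,-7],
    [0,8.5,-7],
    [0,8.5,-7]
  ],
  "turn": [
    [-1.571,0,0],
    [-1.571,0,0],
    [-1.571,0,0],
    [-1.571,0,0],
    [-1.571,0,0],
    [-1.571,0,0],
    [-1.571,0,0],
    [-1.571,0,0],
    [-1.571,0,0],
    [-1.571,0,0],
    [-1.571,0,0],
    [-1.571,0,0],
    [-1.571,0,0],
    [-1.571,0,0],
    [-1.571,0,0],
    [-1.571,0,0]
  ],
  "grip": [199,199,199,199,199,199,199,199,199,199,199,199,199,199,199,199]
}}

```text
time_s: 7.13
ee_pos: [539.3, -174.9, 102.3]
ee_rot: [78.3, 90.0, -16.7]
force: [0.4, -0.8, -0.7]
gripper_width: 20.3
```

```bash
python3 -c "
from h import *
st();print(toolR().round(4));im,d=save('top','top3');cv2.imwrite('pics/top3c.png',cv2.resize(im[140:250,160:350,::-1],None,fx=4,fy=4))"
```

```text
t 7.13 r,s,z 552.23 -128.23 102.32 Fr,Fs,Fz 0.48 -0.75 -0.69 w 20.3 Ry [ 9.962e-01 -8.710e-02  4.000e-04]
[[ 4.000e-04  9.962e-01 -8.710e-02]
 [-1.000e-04 -8.710e-02 -9.962e-01]
 [-1.000e+00  4.000e-04  1.000e-04]]
```

View pics/top3c.png

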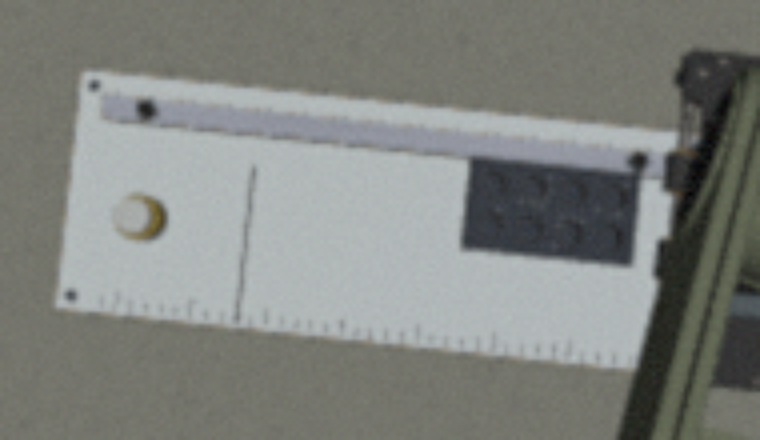

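```bash
cat >> h.py <<'E'
def cloud(cam,D,v0,v1,u0,u1):
    c=env.calibration(cam);K=c['K'];T=c['camera_from_world']
    vv,uu=np.mgrid[v0:v1,u0:u1]
    uv=np.stack([uu.ravel(),vv.ravel()],-1).astype(float)
    xy=np.stack([(uv[:,0]-K[0,2])/K[0,0],(uv[:,1]-K[1,2])/K[1,1]],-1);q=xy.copy()
    for _ in range(30):q=xy/(1+c['k1']*(q**2).sum(1,keepdims=True))
    z=D[v0:v1,u0:u1].ravel();P=np.stack([q[:,0]*z,-q[:,1]*z,-z],-1)
    P=(P-T[:3,3])@T[:3,:3];P[z==0]=np.nan
    return np.stack([P[:,:2]@EX,P[:,:2]@EY,P[:,2]],-1),uv
E
python3 - <<'E'
from h import *
D=np.load('pics/top3.npz')['d']
P,uv=cloud('top',D,150,215,315,345)
m=(P[:,2]>60)
for v in range(150,215,2):
    k=m&(uv[:,1]==v)
    if k.any():print(v,uv[k][0,0],P[k][0].round(0),np.nanmax(P[k,2]).round(0))
# fence face: profile for s 20..100
P,uv=cloud('top',D,150,240,175,345)
for lo in range(560,620,2):
    k=(P[:,0]>=lo)&(P[:,0]<lo+2)&(P[:,1]>30)&(P[:,1]<140)
    print(lo,np.nanmedian(P[k,2]).round(1),end='; ')
E
cat > meas2.py <<'E'
import sys
from h import *
im=np.load('pics/%s.npz'%sys.argv[1])['im'];sc=float(sys.argv[2]) # approx s of block left edge
g8,g42=[cv2.cvtColor(rect('top',im,z,420,660,-220,260,4),cv2.COLOR_RGB2GRAY) for z in(8,42)]
def sh(n,g,a,b,**k):
    W=lambda q:q[0]*EX+q[1]*EY
    p,d,r,m=edge(g,W(a),W(b),**k);print(n,'r,s',(p@EX).round(2),(p@EY).round(2),'ang',np.degrees(np.arctan2(d@EY,d@EX)).round(2),r.round(2),m)
sh('line',g8,(467,153),(563,153),pol=-1)
sh('left42',g42,(524,sc),(583,sc));sh('right42',g42,(524,sc-110),(583,sc-110))
sh('front42',g42,(524,sc-110),(524,sc));sh('left8',g8,(524,sc),(583,sc))
E
python3 meas2.py top3 12
```

```text
152 334.0 [642. -97. 236.] 236.0
154 330.0 [638. -91. 220.] 240.0
156 330.0 [633. -91. 228.] 241.0
158 329.0 [631. -91. 212.] 446.0
160 328.0 [628. -91. 198.] 467.0
162 330.0 [620. -92. 233.] 473.0
164 330.0 [616. -93. 227.] 477.0
166 330.0 [614. -96. 208.] 482.0
168 330.0 [609. -96. 211.] 488.0
170 330.0 [605. -96. 210.] 494.0
172 330.0 [600. -96. 213.] 494.0
174 330.0 [596. -97. 210.] 499.0
176 329.0 [591. -96. 210.] 501.0
178 326.0 [587. -91. 203.] 502.0
180 326.0 [582. -91. 205.] 504.0
182 326.0 [578. -91. 207.] 505.0
184 326.0 [573. -91. 211.] 508.0
186 326.0 [568. -91. 213.] 510.0
188 327.0 [565. -94. 206.] 512.0
190 328.0 [560. -96. 212.] 514.0
192 328.0 [556. -97. 213.] 517.0
194 327.0 [551. -96. 208.] 518.0
196 327.0 [547. -95. 212.] 520.0
198 327.0 [543. -96. 209.] 521.0
200 324.0 [538. -90. 207.] 524.0
202 324.0 [533. -90. 210.] 526.0
204 324.0 [529. -90. 213.] 528.0
206 323.0 [524. -90. 202.] 530.0
208 323.0 [520. -91. 203.] 530.0
210 325.0 [513. -61. 447.] 533.0
212 324.0 [510. -60. 447.] 535.0
214 324.0 [506. -59. 453.] 536.0
560 8.0; 562 8.5; 564 8.7; 566 8.5; 568 8.5; 570 8.7; 572 8.9; 574 8.0; 576 9.1; 578 8.2; 580 7.7; 582 8.5; 584 14.2; 586 30.1; 588 30.6; 590 29.6; 592 29.6; 594 30.4; 596 29.8; 598 30.4; 600 29.6; 602 8.3; 604 8.4; 606 7.5; 608 8.1; 610 8.2; 612 8.6; 614 8.6; 616 8.2; 618 0.4; line r,s 515.0 152.9 ang 0.14 0.37 60
left42 r,s 555.52 12.04 ang -0.41 0.21 60
right42 r,s 553.5 -98.03 ang 0.29 0.19 60
front42 r,s 525.46 -49.58 ang 90.03 0.29 60
left8 r,s 556.36 10.99 ang -0.45 0.22 60
```

{"fn": "arm_command", "kwargs": {
  "slide": [
    [4,0,0],
    [7,0,0],
    [8,0,0],
    [8,0,0],
    [8,0,-0.5],
    [8,0,-0.8],
    [8,0,-1.0],
    [8,0,-1.2],
    [8,0,-1.4],
    [8,0,-1.6],
    [8,0,-1.8],
    [8,0,-2.0],
    [8,0,-2.2],
    [8,0,-2.4],
    [8,0,-2.6],
    [8,0,-2.8],
    [8,0,-3.0],
    [8,0,-3.2]
  ],
  "turn": [
    [0,0,0],
    [0,0,0],
    [0,0,0],
    [0,0,0],
    [0,0,0],
    [0,0,0],
    [0,0,0],
    [0,0,0],
    [0,0,0],
    [0,0,0],
    [0,0,0],
    [0,0,0],
    [0,0,0],
    [0,0,0],
    [0,0,0],
    [0,0,0],
    [0,0,0],
    [0,0,0]
  ],
  "grip": [199,199,199,199,199,199,199,199,199,199,199,199,199,199,199,199,199,199]
}}

```text
time_s: 8.68
ee_pos: [542.7, -144.7, 23.9]
ee_rot: [40.5, 89.8, -54.3]
force: [-0.9, -6.1, 3.7]
gripper_width: 20.4
```

```bash
python3 -c "
from h import *
st();print(env.state()['torque']);im,d=save('top','top4');cv2.imwrite('pics/top4c.png',cv2.resize(im[140:250,160:350,::-1],None,fx=4,fy=4))"
```

```text
t 8.68 r,s,z 553.07 -97.86 23.9 Fr,Fs,Fz -0.36 -6.12 3.66 w 20.4 Ry [ 0.9965 -0.0839  0.0028]
[-1.0733993   0.13145648  0.05140767]
```

View pics/top4c.png

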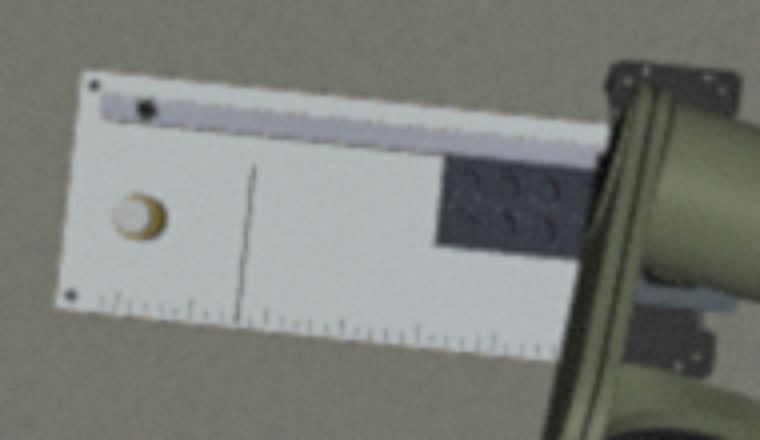

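```bash
python3 meas2.py top4 28 | grep -v right
```

```text
line r,s 512.82 152.86 ang 0.22 0.37 60
left42 r,s 555.1 28.68 ang -0.12 0.24 60
front42 r,s 525.41 -12.28 ang 90.15 0.26 54
left8 r,s 553.5 28.16 ang -0.06 0.25 60
```

{"fn": "arm_command", "kwargs": {
  "slide": [
    [0,0.02,-0.5],
    [0,0.04,-1.0],
    [0,0.06,-1.5],
    [0,0.08,-2.0],
    [0,0.1,-2.5],
    [0,0.1,-3.0],
    [0,0.1,-3.5],
    [0,0.1,-4.0],
    [0,0.1,-4.5],
    [0,0.1,-5.0],
    [0,0.1,-5.5],
    [0,0.1,-6.0],
    [0,0.1,-6.5],
    [0,0.1,-7.0],
    [0,0.1,-7.5],
    [0,0.1,-8.0],
    [0,0.1,-8.4],
    [0,0.1,-8.7],
    [0,0.1,-8.9],
    [0,0.1,-9.0]
  ],
  "turn": [
    [0,0,0],
    [0,0,0],
    [0,0,0],
    [0,0,0],
    [0,0,0],
    [0,0,0],
    [0,0,0],
    [0,0,0],
    [0,0,0],
    [0,0,0],
    [0,0,0],
    [0,0,0],
    [0,0,0],
    [0,0,0],
    [0,0,0],
    [0,0,0],
    [0,0,0],
    [0,0,0],
    [0,0,0],
    [0,0,0]
  ],
  "grip": [199,199,199,199,199,199,199,199,199,199,199,199,199,199,199,199,199,199,199,199]
}}

```text
time_s: 10.4
ee_pos: [550.2, -55.2, 23.8]
ee_rot: [8.4, 89.8, -86.4]
force: [-3.4, -7.5, 6.9]
gripper_width: 20.1
```

```bash
python3 -c "
from h import *
st();im,d=save('top','top5');cv2.imwrite('pics/top5c.png',cv2.resize(im[140:250,160:350,::-1],None,fx=4,fy=4))"; python3 meas2.py top5 120;python3 meas2.py top5 124
```

```text
t 10.4 r,s,z 552.95 -8.01 23.78 Fr,Fs,Fz -2.72 -7.71 6.94 w 20.1 Ry [ 9.965e-01 -8.310e-02  5.000e-04]
line r,s 511.45 152.84 ang -0.11 0.4 60
left42 r,s 553.5 118.06 ang -0.12 0.15 60
right42 r,s 551.15 10.84 ang 8.62 3.08 52
front42 r,s 525.26 78.63 ang 89.85 0.41 40
left8 r,s 553.5 120.09 ang -0.13 0.16 60
line r,s 511.45 152.84 ang -0.11 0.4 60
left42 r,s 546.36 119.37 ang -0.13 0.1 60
right42 r,s 556.93 15.94 ang 7.12 3.02 60
front42 r,s 525.34 81.69 ang 90.06 0.33 44
left8 r,s 552.92 120.28 ang -0.2 0.14 60
```

View pics/top5c.png

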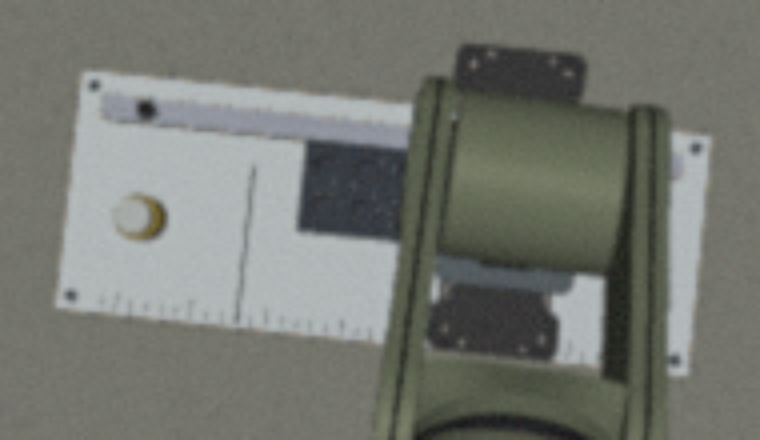

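{"fn": "arm_command", "kwargs": {
  "slide": [
    [0,0,-0.4],
    [0,0,-0.8],
    [0,0,-1.2],
    [0,0,-1.6],
    [0,0,-1.9],
    [0,0,-2.2],
    [0,0,-2.4],
    [0,0,-2.6],
    [0,0,-2.7],
    [0,0,-2.7]
  ],
  "turn": [
    [0,0,0],
    [0,0,0],
    [0,0,0],
    [0,0,0],
    [0,0,0],
    [0,0,0],
    [0,0,0],
    [0,0,0],
    [0,0,0],
    [0,0,0]
  ],
  "grip": [199,199,199,199,199,199,199,199,199,199]
}}

```text
time_s: 11.28
ee_pos: [552.5, -28.2, 23.7]
ee_rot: [7.5, 89.8, -87.3]
force: [-2.9, -6.3, 5.8]
gripper_width: 20.1
```

```bash
sed -i 's/^    p,d,r,m=edge.*/    a0,b0=W(a),W(b);L=np.linalg.norm(b0-a0)\n    for _ in range(4):\n        p,d,r,m=edge(g,a0,b0,**k);mid=p+d*(((a0+b0)\/2-p)@d);a0,b0=mid-d*L\/2,mid+d*L\/2\n    p=mid\n    print(n,"r,s",(p@EX).round(2),(p@EY).round(2),"ang",np.degrees(np.arctan2(d@EY,d@EX)).round(2),r.round(2),m)/' meas2.py
python3 -c "
from h import *
st();im,d=save('top','top6');cv2.imwrite('pics/top6c.png',cv2.resize(im[140:250,160:350,::-1],None,fx=4,fy=4))"
for i in 3,12 4,28 5,118 5,120 6,146 6,148; do echo $i; python3 meas2.py top${i%,*} ${i#*,} | grep -v right;done
```

```text
t 11.28 r,s,z 552.91 19.09 23.72 Fr,Fs,Fz -2.34 -6.49 5.81 w 20.1 Ry [ 9.965e-01 -8.330e-02  4.000e-04]
3,12
line r,s 515.0 152.87 ang 0.21 0.37 60
left42 r,s 553.5 12.06 ang -0.42 0.21 60
front42 r,s 525.42 -43.0 ang 90.11 0.29 60
left8 r,s 553.5 10.99 ang -0.39 0.22 60
4,28
line r,s 515.0 152.87 ang 0.22 0.38 60
left42 r,s 553.51 28.69 ang -0.12 0.23 60
front42 r,s 525.45 -27.0 ang 90.15 0.26 54
left8 r,s 553.5 28.15 ang -0.05 0.25 60
5,118
line r,s 515.0 152.85 ang -0.03 0.4 60
left42 r,s 553.5 118.06 ang -0.11 0.15 60
front42 r,s 525.22 62.99 ang 89.81 0.8 42
left8 r,s 553.51 120.08 ang -0.13 0.16 60
5,120
line r,s 515.0 152.85 ang -0.03 0.4 60
left42 r,s 553.5 118.02 ang -0.11 0.15 60
front42 r,s 525.08 65.0 ang 89.47 0.48 42
left8 r,s 553.5 120.09 ang -0.12 0.16 60
6,146
line r,s 514.44 148.04 ang -11.97 2.87 60
left42 r,s 553.52 144.57 ang 0.6 0.32 57
front42 r,s 524.87 90.99 ang 89.21 0.38 39
left8 r,s 553.49 147.46 ang 0.54 0.35 58
6,148
line r,s 514.44 148.04 ang -11.97 2.87 60
left42 r,s 553.54 144.62 ang 0.63 0.33 58
front42 r,s 524.97 92.99 ang 89.44 0.41 42
left8 r,s 553.51 147.46 ang 0.65 0.34 58
```

{"fn": "arm_command", "kwargs": {
  "slide": [
    [0,0,-0.2],
    [0,0,-0.3],
    [0,0,-0.4],
    [0,0,-0.5],
    [0,0,-0.5],
    [0,0,-0.5]
  ],
  "turn": [
    [0,0,0],
    [0,0,0],
    [0,0,0],
    [0,0,0],
    [0,0,0],
    [0,0,0]
  ],
  "grip": [199,199,199,199,199,199]
}}

```text
time_s: 11.83
ee_pos: [553.0, -23.3, 23.7]
ee_rot: [8.1, 89.8, -86.7]
force: [-2.9, -6.4, 5.8]
gripper_width: 19.9
```

```bash
python3 -c "
from h import *
st();im,d=save('top','top7');a=cv2.resize(im[155:230,190:290,::-1],None,fx=7,fy=7,interpolation=cv2.INTER_CUBIC);cv2.imwrite('pics/top7c.png',a)
im,d=save('scene','scene7')
print(proj('scene',list(150*EY+540*EX)+[8]))
x,y=map(int,proj('scene',list(150*EY+540*EX)+[8]))
cv2.imwrite('pics/scene7c.png',cv2.resize(im[y-45:y+45,x-50:x+50,::-1],None,fx=6,fy=6,interpolation=cv2.INTER_CUBIC))"
python3 meas2.py top7 149
```

```text
t 11.83 r,s,z 552.94 24.03 23.69 Fr,Fs,Fz -2.3 -6.65 5.84 w 19.9 Ry [ 9.965e-01 -8.360e-02  4.000e-04]
(np.float64(236.95522369852586), np.float64(225.31750931595252))
line r,s 514.85 152.11 ang -2.05 1.43 42
left42 r,s 553.5 150.15 ang -0.06 0.17 60
right42 r,s 553.51 38.71 ang 6.12 3.28 60
front42 r,s 525.25 94.0 ang 89.87 0.53 40
left8 r,s 553.51 153.09 ang 0.02 0.19 60
```

View pics/top7c.png

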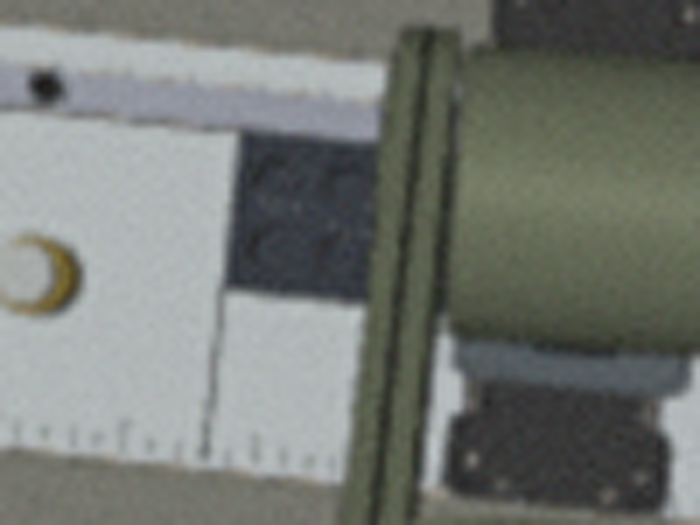

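View pics/scene7c.png

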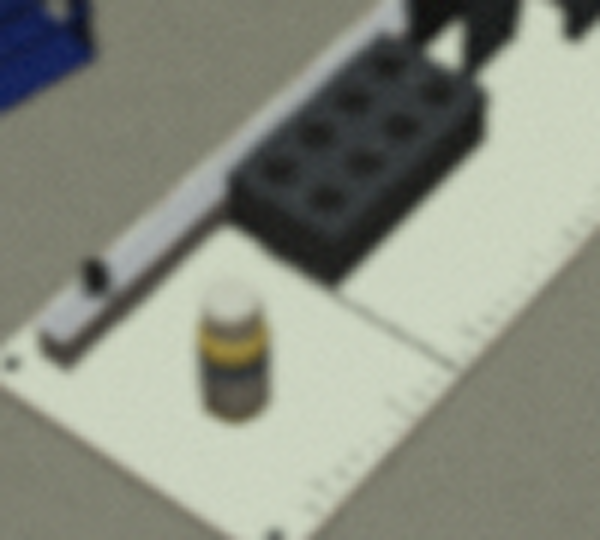

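```bash
cat > meas3.py <<'E'
import sys
from h import *
im=np.load('pics/%s.npz'%sys.argv[1])['im']
g=cv2.cvtColor(rect('scene',im,8,420,660,-220,260,4),cv2.COLOR_RGB2GRAY)
cv2.imwrite('pics/%s_r.png'%sys.argv[1],cv2.resize(g[200:760,300:720],None,fx=1,fy=1))
for r in list(range(475,524,6))+list(range(528,584,6)):
    out=[]
    q=np.arange(140,165,.25);V=np.zeros(len(q))
    for dr in np.arange(-3,3.1,.5):
        P=(r+dr)*EX+q[:,None]*EY
        V+=cv2.remap(g,((260-P[:,1])*4).astype('f4')[None],((660-P[:,0])*4).astype('f4')[None],cv2.INTER_LINEAR)[0]
    V/=13
    gr=np.gradient(cv2.GaussianBlur(V[None],(0,0),3)[0])
    hi=V[q>158].mean();lo=V[:8].mean();
    w=np.clip((np.median(V)-6)-V,0,None)
    # half level crossing from the left (high s) downwards
    k=np.where(V<(hi+V.min())/2)[0].max()
    print(r,'min',V.min().round(0),'@',q[V.argmin()],'hi',hi.round(0),'half@',q[k],'maxgrad@',q[gr.argmax()],'cen',(w@q/w.sum()).round(2) if r<524 else '')
E
python3 meas3.py scene7; python3 meas3.py scene0 | head -25
```

```text
475 min 168.0 @ 152.25 hi 207.0 half@ 155.0 maxgrad@ 154.75 cen 151.99
481 min 173.0 @ 151.75 hi 207.0 half@ 155.0 maxgrad@ 154.75 cen 151.86
487 min 171.0 @ 152.5 hi 206.0 half@ 155.25 maxgrad@ 155.25 cen 152.18
493 min 168.0 @ 152.0 hi 207.0 half@ 155.25 maxgrad@ 155.25 cen 151.9
499 min 174.0 @ 152.0 hi 206.0 half@ 155.25 maxgrad@ 155.25 cen 152.11
505 min 171.0 @ 152.0 hi 206.0 half@ 155.5 maxgrad@ 155.25 cen 152.18
511 min 171.0 @ 151.75 hi 207.0 half@ 155.0 maxgrad@ 155.0 cen 151.85
517 min 173.0 @ 152.25 hi 206.0 half@ 155.25 maxgrad@ 155.0 cen 152.24
523 min 155.0 @ 150.75 hi 207.0 half@ 154.5 maxgrad@ 154.25 cen 150.53
528 min 82.0 @ 141.0 hi 206.0 half@ 152.25 maxgrad@ 152.75 cen 
534 min 32.0 @ 140.5 hi 206.0 half@ 151.25 maxgrad@ 151.0 cen 
540 min 33.0 @ 140.0 hi 206.0 half@ 151.25 maxgrad@ 151.25 cen 
546 min 31.0 @ 142.25 hi 205.0 half@ 151.0 maxgrad@ 151.0 cen 
552 min 31.0 @ 142.25 hi 206.0 half@ 151.25 maxgrad@ 151.0 cen 
558 min 31.0 @ 142.25 hi 206.0 half@ 151.25 maxgrad@ 151.5 cen 
564 min 33.0 @ 142.25 hi 206.0 half@ 150.5 maxgrad@ 150.75 cen 
570 min 31.0 @ 140
[... 748 characters left out ...]
 @ 152.0 hi 190.0 half@ 155.25 maxgrad@ 155.0 cen 152.08
528 min 156.0 @ 151.75 hi 190.0 half@ 155.0 maxgrad@ 155.0 cen 
534 min 157.0 @ 152.25 hi 189.0 half@ 155.5 maxgrad@ 155.25 cen 
540 min 152.0 @ 152.0 hi 189.0 half@ 155.0 maxgrad@ 154.75 cen 
546 min 157.0 @ 152.25 hi 189.0 half@ 155.25 maxgrad@ 155.25 cen 
552 min 155.0 @ 152.25 hi 189.0 half@ 155.5 maxgrad@ 155.25 cen 
558 min 154.0 @ 152.0 hi 189.0 half@ 155.25 maxgrad@ 155.0 cen 
564 min 167.0 @ 151.75 hi 190.0 half@ 155.25 maxgrad@ 155.0 cen 
570 min 185.0 @ 151.0 hi 189.0 half@ 154.0 maxgrad@ 154.5 cen 
576 min 189.0 @ 148.75 hi 190.0 half@ 152.5 maxgrad@ 149.75 cen 
582 min 171.0 @ 141.5 hi 180.0 half@ 155.75 maxgrad@ 157.0 cen
```

View pics/scene7_r.png

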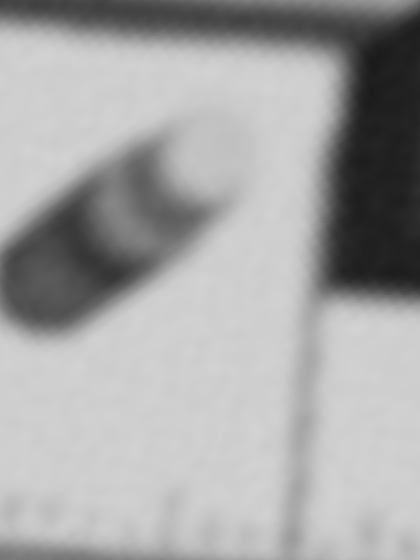

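{"fn": "arm_command", "kwargs": {
  "slide": [
    [0,0,-0.1],
    [0,0,-0.2],
    [0,0,-0.3],
    [0,0,-0.3],
    [0,0,-0.3],
    [0,0,-0.3]
  ],
  "turn": [
    [0,0,0],
    [0,0,0],
    [0,0,0],
    [0,0,0],
    [0,0,0],
    [0,0,0]
  ],
  "grip": [199,199,199,199,199,199]
}}

```text
time_s: 12.43
ee_pos: [553.2, -20.3, 23.7]
ee_rot: [7.4, 89.8, -87.4]
force: [-2.8, -6.5, 5.8]
gripper_width: 19.8
```

```bash
python3 -c "
from h import *
st();save('top','top8');save('scene','scene8')"
python3 meas2.py top8 152; python3 meas3.py scene8 | tail -10
```

```text
t 12.43 r,s,z 552.91 27.04 23.67 Fr,Fs,Fz -2.24 -6.72 5.78 w 19.8 Ry [ 9.965e-01 -8.360e-02  4.000e-04]
line r,s 514.99 152.43 ang -1.16 0.6 45
left42 r,s 553.49 153.11 ang 0.5 0.25 60
right42 r,s 553.1 39.28 ang -10.72 2.78 60
front42 r,s 524.57 97.0 ang 88.35 0.84 44
left8 r,s 553.47 156.18 ang 0.76 0.24 60
528 min 78.0 @ 146.75 hi 206.0 half@ 152.5 maxgrad@ 153.0 cen 
534 min 32.0 @ 144.75 hi 207.0 half@ 151.75 maxgrad@ 151.75 cen 
540 min 33.0 @ 144.75 hi 207.0 half@ 151.75 maxgrad@ 151.5 cen 
546 min 31.0 @ 143.75 hi 207.0 half@ 151.75 maxgrad@ 151.5 cen 
552 min 31.0 @ 143.25 hi 206.0 half@ 152.0 maxgrad@ 151.75 cen 
558 min 33.0 @ 144.25 hi 207.0 half@ 151.75 maxgrad@ 151.75 cen 
564 min 32.0 @ 143.75 hi 206.0 half@ 151.75 maxgrad@ 151.75 cen 
570 min 31.0 @ 143.5 hi 206.0 half@ 152.0 maxgrad@ 152.0 cen 
576 min 32.0 @ 143.0 hi 207.0 half@ 151.75 maxgrad@ 152.0 cen 
582 min 31.0 @ 144.5 hi 196.0 half@ 151.75 maxgrad@ 151.25 cen
```

{"fn": "arm_command", "kwargs": {
  "slide": [
    [0,0,0.2],
    [0,0,0.5],
    [0,0,1.5],
    [0,0,3],
    [0,0,4],
    [-3,0,5],
    [-6,0,6],
    [-10,0,10],
    [-10,0,14],
    [-10,0,18],
    [-10,0,20],
    [-10,0,20]
  ],
  "turn": [
    [0,0,0],
    [0,0,0],
    [0,0,0],
    [0,0,0],
    [0,0,0],
    [0,0,0],
    [0,0,0],
    [0,0,0],
    [0,0,0],
    [0,0,0],
    [0,0,0],
    [0,0,0]
  ],
  "grip": [199,199,199,199,199,199,199,199,199,199,199,199]
}}

```text
time_s: 13.53
ee_pos: [536.1, -223.4, 123.0]
ee_rot: [34.3, 89.8, -60.8]
force: [0.2, 0.3, 0.7]
gripper_width: 20.1
```

```bash
python3 -c "
from h import *
st();im,D=save('top','top9');cv2.imwrite('pics/top9c.png',cv2.resize(im[140:250,160:350,::-1],None,fx=4,fy=4));save('scene','scene9')
P,uv=cloud('top',D,150,240,175,345)
for lo in range(516,604,2):
    k=(P[:,0]>=lo)&(P[:,0]<lo+2)&(P[:,1]>60)&(P[:,1]<145)
    print(lo,np.nanmedian(P[k,2]).round(1),end='; ')
g=cv2.cvtColor(rect('top',im,30,420,660,-220,260,4),cv2.COLOR_RGB2GRAY)
for a,b in((-140,30),(160,215)):
    p,d,r,n=edge(g,584.5*EX+a*EY,584.5*EX+b*EY);print('fence30',p@EX,p@EY,np.degrees(np.arctan2(d@EY,d@EX)),r,n)
"
python3 meas2.py top9 153; python3 meas3.py scene9 | tail -10
```

```text
t 13.53 r,s,z 553.21 -176.84 123.0 Fr,Fs,Fz 0.16 0.28 0.73 w 20.1 Ry [ 0.9959 -0.0899  0.0018]
516 8.2; 518 9.1; 520 8.2; 522 7.6; 524 12.6; 526 42.1; 528 41.8; 530 42.2; 532 42.3; 534 42.9; 536 38.5; 538 40.5; 540 21.7; 542 19.6; 544 17.6; 546 35.8; 548 40.5; 550 42.5; 552 42.9; 554 42.1; 556 41.7; 558 41.3; 560 42.0; 562 40.6; 564 21.6; 566 19.5; 568 30.1; 570 18.4; 572 32.8; 574 40.8; 576 41.4; 578 42.5; 580 42.2; 582 41.6; 584 40.5; 586 30.4; 588 30.8; 590 30.6; 592 30.7; 594 29.8; 596 30.8; 598 29.4; 600 29.4; 602 9.6; fence30 583.0583321395874 -49.78127713813782 90.04445644949709 0.4636085541520886 55
fence30 582.9430596374511 185.9351076385498 88.9347627482083 0.3309890943879359 55
line r,s 514.98 152.23 ang -1.66 0.65 45
left42 r,s 553.5 153.15 ang 0.07 0.29 60
right42 r,s 553.5 44.15 ang 0.04 0.21 60
front42 r,s 525.38 98.0 ang 89.97 0.29 60
left8 r,s 553.5 156.13 ang 0.09 0.3 60
528 min 74.0 @ 147.0 hi 198.0 half@ 152.5 maxgrad@ 153.0 cen 
534 min 29.0 @ 140.5 hi 198.0 half@ 151.75 maxgrad@ 151.75 cen 
540 min 32.0 @ 145.0 hi 198.0 half@ 151.75 maxgrad@ 151.5 cen 
546 min 29.0 @ 142.25 hi 198.0 half@ 151.75 maxgrad@ 151.5 cen 
552 min 29.0 @ 144.75 hi 196.0 half@ 152.0 maxgrad@ 152.0 cen 
558 min 29.0 @ 145.0 hi 197.0 half@ 151.75 maxgrad@ 151.5 cen 
564 min 30.0 @ 144.25 hi 198.0 half@ 151.75 maxgrad@ 151.75 cen 
570 min 29.0 @ 144.25 hi 198.0 half@ 152.0 maxgrad@ 151.75 cen 
576 min 28.0 @ 145.25 hi 198.0 half@ 151.75 maxgrad@ 151.75 cen 
582 min 30.0 @ 144.5 hi 188.0 half@ 151.75 maxgrad@ 151.5 cen
```

View pics/top9c.png

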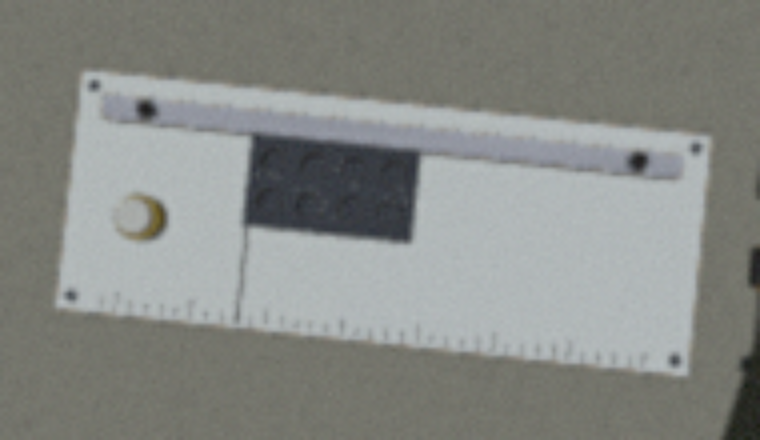

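```bash
python3 -c "
from h import *
st();print(env.job_done())"
```

```text
t 13.63 r,s,z 552.63 -172.38 122.26 Fr,Fs,Fz -0.73 -0.3 0.14 w 20.2 Ry [ 9.961e-01 -8.780e-02 -4.000e-04]
the job is handed in; nothing more can be done
None
```

I set the block against the fence with its left edge on the scribed line and handed the job in at 13.6 s of the robot's clock. It reports no verdict, so the result rests on my own checks.

**Pressing:** I pushed the block flat against the fence with two spread fingertips. The force on the tool peaked at about 10 N, of which an estimated 5–7 N went into the fence.

**Sliding:** I then pushed it from its right end about 141 mm along the fence, measuring from the pictures on the way, and backed the arm off clear.

**Last checks**
- **Edge on the line:** the scene camera put the edge about 0.3 mm short of the line. The top camera put it 0.3 mm past, judged by the block's left edge.
- **A disagreement:** judged by the block's right edge plus its known length, the top camera gives 1.3 mm past. The block measured 109 mm long in that picture instead of 110 mm. All three values lie inside the ±2.5 mm limit.
- **Against the fence:** the front face was within 0.1 mm of where it stood when pressed, and parallel to the board to about 0.1°.
- **Flat:** the block's top measured about 42 mm high, as it should when lying on the 8 mm board.
- **Clear:** the tool force was near zero after backing off.
- **Bystanders:** the near vial looked unmoved in the last picture I viewed. I did not measure the dropper, the second vial, the pen or the rack again, but the arm stayed well clear of them.

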